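# Line up four reagent bottles by height along the pad strip

### The job

Line the four bottles up by height on the row of round rubber pads, one upright on the middle of each pad: the tallest on the pad next to the red end block, then each shorter one on the next pad, so that the shortest stands next to the grey end block. Leave the glass beaker where it stands.

Things in the scene. Friction and masses are not known exactly. Their poses are not given: they have to be found in the camera images.
- big_amber: The tallest: large amber glass reagent bottle with a stopper, 132 mm high, body 60 mm across up to about 75 mm; above the shoulder, from 100 to 132 mm, a neck and stopper at most 27 mm across (the stopper does not come out, the bottle can be carried by it). Loose, about 0.16 kg. Origin at the centre of its underside, z up; at the start it stands on a mat at z = 0.
- small_amber: The second tallest: small amber glass reagent bottle with a stopper, 87 mm high, body 38 mm across up to about 45 mm; above, from 56 to 87 mm, neck and stopper at most 26 mm across (the stopper does not come out, the bottle can be carried by it). Loose, about 0.16 kg. Origin at the centre of its underside, z up; at the start it stands on a mat at z = 0.
- white_bottle: The third tallest: small white plastic bottle with a red ribbed cap, 70 mm high, body 36 mm across up to about 45 mm, cap 22 mm across from 57 mm up. Loose, about 0.04 kg. Origin at the centre of its underside, z up; at the start it stands on a mat at z = 0.
- vial: The shortest: clear glass sample vial with a black screw cap, 52 mm high, body 25 mm across, cap 22 mm across from 41 mm up. Loose, about 0.022 kg. Origin at the centre of its underside, z up; at the start it stands on a mat at z = 0.
- pad_1: Round black rubber pad with a grey ring, 62 mm across, 3 mm thick, fixed on a flat aluminium strip (74 x 334 mm, 4 mm thick). Pads 1 to 4 look alike and stand in that order in one straight row, 70 mm apart along the pad's own +y, pad 1 being number 1. Origin at the centre of the pad's underside; its top, on which a bottle stands, is 3 mm above, 7 mm above the grey mat (z = 0).
- pad_2: Round black rubber pad with a grey ring, 62 mm across, 3 mm thick, fixed on a flat aluminium strip (74 x 334 mm, 4 mm thick). Pads 1 to 4 look alike and stand in that order in one straight row, 70 mm apart along the pad's own +y, pad 2 being number 2. Origin at the centre of the pad's underside; its top, on which a bottle stands, is 3 mm above, 7 mm above the grey mat (z = 0).
- pad_3: Round black rubber pad with a grey ring, 62 mm across, 3 mm thick, fixed on a flat aluminium strip (74 x 334 mm, 4 mm thick). Pads 1 to 4 look alike and stand in that order in one straight row, 70 mm apart along the pad's own +y, pad 3 being number 3. Origin at the centre of the pad's underside; its top, on which a bottle stands, is 3 mm above, 7 mm above the grey mat (z = 0).
- pad_4: Round black rubber pad with a grey ring, 62 mm across, 3 mm thick, fixed on a flat aluminium strip (74 x 334 mm, 4 mm thick). Pads 1 to 4 look alike and stand in that order in one straight row, 70 mm apart along the pad's own +y, pad 4 being number 4. Origin at the centre of the pad's underside; its top, on which a bottle stands, is 3 mm above, 7 mm above the grey mat (z = 0).
- red_stop: Red plastic block, 64 x 14 mm and 22 mm high, fixed across one end of the strip, its centre 43 mm from the centre of the nearest pad, in line with the row; the like block at the other end is grey. At some starts it is at pad 4's end, at others at pad 1's. Origin at the centre of its underside.
- beaker: Bystander: low clear glass beaker, 63 mm across and 70 mm high, standing loose beyond the row; leave it alone. Origin at the centre of its underside. Keep clear of the fixed furniture: filter column, head 0.22 m across at x 0.64, y 0, 0.32 to 0.41 m high (pass on the robot's side); pumps 0.21 m high at x 0.20..0.47, y -0.43..-0.21 and x 0.34..0.62, y 0.13..0.34; small pump 0.12 m high at x 0.26..0.39, y -0.05..0.05.

How it is judged:
By the outcome, as a careful person would: the job done as asked, in the order asked, and still so for the second after the job is handed in, with the robot touching nothing.
It also fails if it takes over 128 s, if anything falls off the work surface, if the arm or the gripper's body presses on something with over 40 N, if the wrist force passes 120 N, or if a joint passes its speed limit or range.

### The arm

A 7-joint arm with a two-finger parallel gripper is mounted at the origin on a cart in front of the work surface, level with it; the furniture and walls round the work are solid. World frame = base frame: x ahead of the robot, y to its left, z up, the work surface at z = 0. Lengths are in m, angles in rad, forces in N, time in s.
With the tool pointing down it reaches from about 0.425 to 0.875 m from the base axis. Payload 4.7 kg.
Tool frame: the origin (TCP) lies at the very end of the fingers, on their centre line; the grasp point (between the pads) lies behind it (ctrl.tcp_to_grasp is the y of the grasp point in the tool frame, in m); y points along the fingers, x is the direction in which the jaws open and shut, and the axes are right-handed (so a half turn about y gives the same grasp; the last joint's range is limited). The gripper opens to 87 mm and grips with 3 to 60 N. Pads are 19 mm wide; open, the fingers measure 117 mm over their backs; the gripper's body (75 mm by 190 mm) begins 51 mm behind the grasp point.
Start: joints at [-1.198, 0.321, -0.07, 1.45, 0.023, 1.371, -0.057], TCP at [0.228, 0.609, 0.223] pointing down, gripper open.
Joint ranges: [-2.86, 2.86], [-0.3, 2.09], [-1.38, 1.24], [0.06, 2.45], [-1.56, 4.7], [0.09, 2.05], [-2.69, 2.69]. Speed limits (rad/s): [2.57, 2.57, 3.14, 3.14, 3.14, 3.14, 3.14].

### API

Orientations are given as a rotation vector (axis times angle).
In Python, from bench import ctrl, get_image, workorder gives the robot as it stands.
- The arm moves only by the tool drive_tool, never from a script. Its argument "increments" is text: rows parted by semicolons, each of 5 numbers parted by spaces: the shift along the tool's x, y, z in mm, then the turn about the tool's y in degrees, then the closure in counts, from 0 (fully open) to 255 (shut). In form: tx ty tz yaw fingers; .... A call has 1 to 20 rows; each row shifts and turns the commanded pose from where the row before left it, along the tool's axes as they then stand; what a row does not reach is not made up. A row lasts 1/8 s, in which the tool goes at most 62.5 mm and 10.7 degrees, less where a joint would pass 70% of its speed; a pose out of reach is approached as far as the arm can. A call is refused whole if a number of a shift passes 62.5 or a number of a turn 10.7, either way. A call with a gripper value outside its range is refused whole. The fingers move at their own pace and stop on an object; "squeeze" is the grip in N (left out, the last holds). Time passes only in rows, so rows that do not move let the fingers close. It gives the time, the measured TCP pose, the force and the opening at its end, in the units of the state.
- ctrl.get_state(): the state, without advancing time (a new reading comes with each control period).
- get_image(name): name is "side" or "top" or "wrist"; returns a dict with "img" (384x512x3 uint8, red, green, blue), "mtx" (3x3 intrinsics, pixels), "k1" (the pictures are not rectified: a ray, as slopes to the right and down, at radius r is drawn at 1 + k1 r^2 times it, then the intrinsics apply), "camera_from_world" (4x4, takes a point from world to camera coordinates). Camera axes: x right, y up, looking along -z (the intrinsics and any distortion apply to the point x, -y, -z); pixel columns grow to the right and rows downward; lengths in m; the calibration is good to about 2 mm. A picture is of the moment at which its call begins. There is no depth.
- workorder.close_job(): hands the job in, once; it reports no verdict.
The state is a dict: "time": time; "joint_positions": joint angles; "qd": joint speeds; "joint_torque": joint torques, N m; "position": TCP position; "tool_rot": TCP orientation; "ft_force": force on the tool from outside, world axes, zero at the start; "torque": the same for the moment, N m; "grip_width": opening from 0.0 (shut) to 1.0 (fully open).
Only numpy, scipy, OpenCV 4.12 (cv2) and the standard library are available. Lean on these libraries where they do the work, as an engineer would, in place of code of your own. Each camera call takes 0.05 s, during which the arm holds its last target.

## Working session

There is one attempt and no reset: what is moved stays moved. The work goes in short steps, Python scripts to look and compute and a tool call to move; the robot and the scene stay as the last step left them, time stands still between calls to the robot, and variables do not carry over. Pictures are saved under pics/ and viewed, and the job is handed in when it is done.

Besides the shell and the picture viewer there is one more tool, called after "Call:" as name(argument=value, ...) on one line, values as JSON. drive_tool: Moves the arm, as the interface text tells. Its arguments: {"type":"object","properties":{"increments":{"type":"string"},"squeeze":{"type":"number"}},"required":["increments"]}

```bash
ls; mkdir -p pics; cat > h.py <<'E'
import numpy as np, cv2
from bench import ctrl, get_image, workorder
def save(name,fn):
    d=get_image(name); cv2.imwrite('pics/'+fn,cv2.cvtColor(d['img'],cv2.COLOR_RGB2BGR))
    np.savez('pics/'+fn[:-4]+'.npz',**{k:np.array(d[k]) for k in d}); return d
def load(fn): return dict(np.load('pics/'+fn+'.npz'))
def proj(d,P):
    P=np.atleast_2d(P).astype(float); T=d['camera_from_world']
    c=P@T[:3,:3].T+T[:3,3]; s=np.c_[c[:,0],-c[:,1]]/(-c[:,2:3])
    r2=(s**2).sum(1,keepdims=True); s=s*(1+float(d['k1'])*r2)
    M=d['mtx']; return np.c_[s[:,0]*M[0,0]+M[0,2], s[:,1]*M[1,1]+M[1,2]]
def ray(d,uv):
    M=d['mtx']; q=np.array([(uv[0]-M[0,2])/M[0,0],(uv[1]-M[1,2])/M[1,1]]); s=q.copy()
    for _ in range(30): s=q/(1+float(d['k1'])*(s@s))
    T=d['camera_from_world']; R=T[:3,:3]; o=-R.T@T[:3,3]
    return o,R.T@np.array([s[0],-s[1],-1])
def atz(d,uv,z):
    o,v=ray(d,np.array(uv,float)); return o+v*(z-o[2])/v[2]
E
python3 - <<'E'
from h import *
print(ctrl.get_state()); print(ctrl.tcp_to_grasp)
for n in ['side','top','wrist']:
    d=save(n,n+'0.png'); print(n,d['mtx'],d['k1'],d['camera_from_world'])
E
```

```text
pics
{'time': 0.0, 'joint_positions': array([-1.19791344,  0.32184031, -0.07011924,  1.45168438,  0.02261599,
        1.37083201, -0.05689602]), 'qd': array([-1.18613574e-05, -5.36274179e-04,  1.70086597e-04, -2.35985650e-04,
       -2.54689286e-05, -1.42486896e-03, -1.79313347e-04]), 'joint_torque': array([-1.72096229e-04, -4.91294003e+01, -4.03813524e-01, -3.12519228e+01,
       -6.37795287e-02,  4.39798983e-02,  1.59478177e-04]), 'position': array([0.22806949, 0.60806247, 0.22144587]), 'tool_rot': array([-1.35905736, -0.93990263,  0.94248334]), 'ft_force': array([-0.08642362, -0.76719807,  0.04706317]), 'torque': array([-0.00589448,  0.02226564,  0.00482065]), 'grip_width': 1.001176226773399}
-0.0187
side [[436.98736818   0.         252.72719322]
 [  0.         436.98736818 193.1258927 ]
 [  0.           0.           1.        ]] -0.15284999729234242 [[-0.95691363 -0.2897504   0.01900059  0.52759299]
 [ 0.20486388 -0.62730196  0.75134748 -0.15690136]
 [-0.20578413  0.72286718  0.65963318 -1.37583697]
 [ 0.          0.          0.          1.        ]]
top [[380.04404883   0.         247.3168508 ]
 [  0.         380.04404883 195.47749969]
 [  0.           0.           1.        ]] -0.03835495089978402 [[ 0.01394658 -0.99990098 -0.00187651 -0.01150739]
 [ 0.98915908  0.01352234  0.14622403 -0.56477523]
 [-0.14618417 -0.00389549  0.98924972 -1.34924452]
 [ 0.          0.          0.          1.        ]]
wrist [[275.85056197   0.         257.03029699]
 [  0.         275.85056197 194.74852584]
 [  0.           0.           1.        ]] 0.016222947933490068 [[ 0.35250924  0.93580667 -0.00176536 -0.64967992]
 [-0.89440433  0.33635727 -0.294796    0.03485822]
 [-0.27527828  0.10549726  0.95555858 -0.39206574]
 [ 0.          0.          0.          1.        ]]
```

View pics/side0.png

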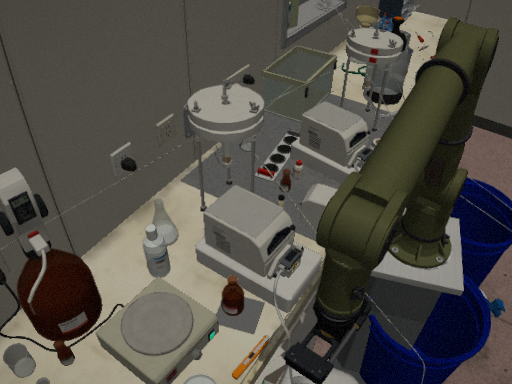

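View pics/top0.png

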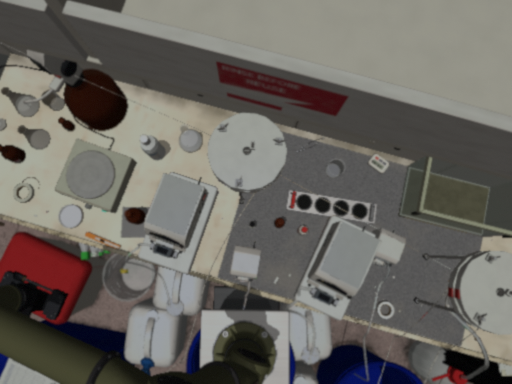

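View pics/wrist0.png

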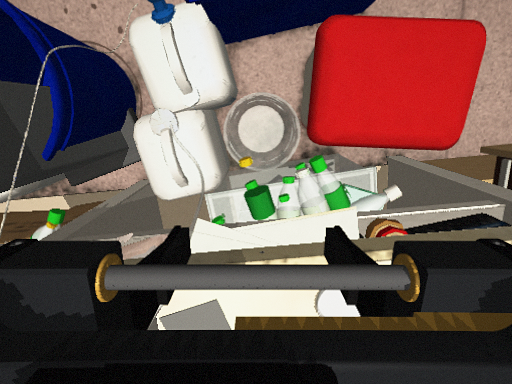

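```bash
python3 - <<'E'
import cv2,numpy as np
t=cv2.imread('pics/top0.png'); s=cv2.imread('pics/side0.png')
a=cv2.resize(t[170:260,220:390],None,fx=4.7,fy=4.7,interpolation=cv2.INTER_CUBIC)
cv2.imwrite('pics/ta.png',a[:600,:800])
cv2.imwrite('pics/tb.png',cv2.resize(t[190:240,110:170],None,fx=8,fy=8,interpolation=cv2.INTER_CUBIC))
cv2.imwrite('pics/sa.png',cv2.resize(s[120:220,235:325],None,fx=6,fy=6,interpolation=cv2.INTER_CUBIC))
cv2.imwrite('pics/sb.png',cv2.resize(s[265:335,200:280],None,fx=7,fy=7,interpolation=cv2.INTER_CUBIC))
E
```

```text
(no output)
```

View pics/ta.png

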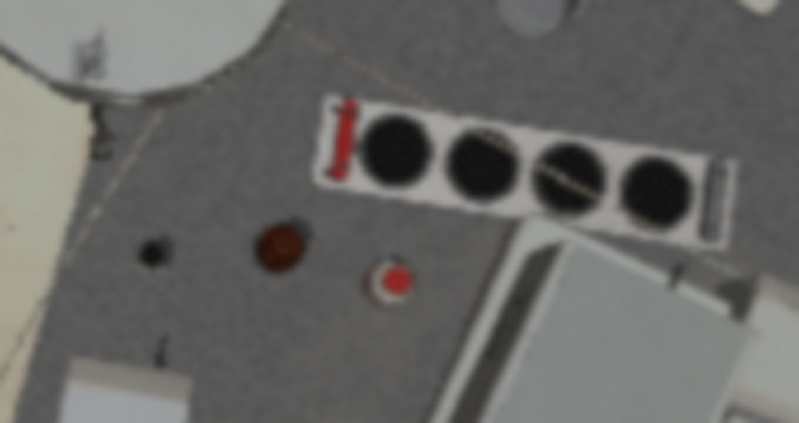

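View pics/tb.png

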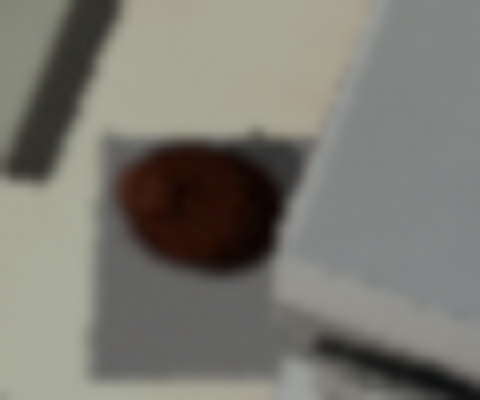

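View pics/sa.png

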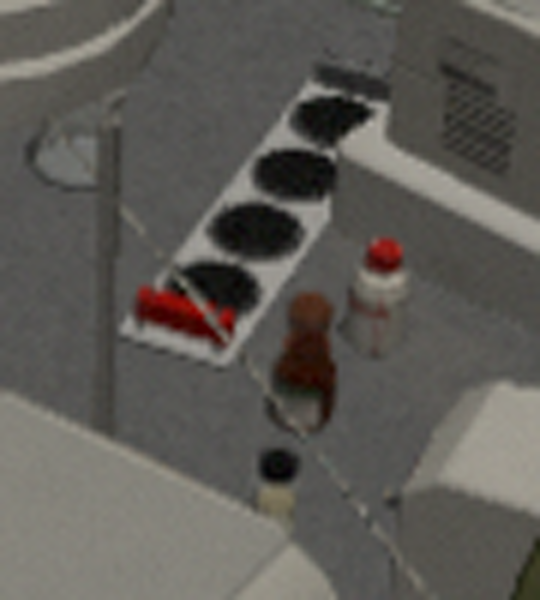

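View pics/sb.png

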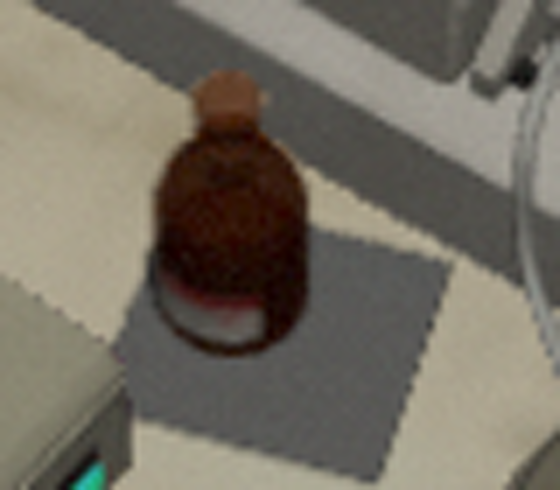

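```bash
cat > m.py <<'E'
from h import *
t=load('top0'); s=load('side0')
T=lambda X,Y:(220+(X+.5)/4.7-.5,170+(Y+.5)/4.7-.5)
B=lambda X,Y:(110+(X+.5)/8-.5,190+(Y+.5)/8-.5)
S=lambda X,Y:(235+(X+.5)/6-.5,120+(Y+.5)/6-.5)
C=lambda X,Y:(200+(X+.5)/7-.5,265+(Y+.5)/7-.5)
for n,p,z in [('vial cap',T(153,253),.052),('sa',T(281,247),.05),('wcap',T(398,281),.07),('p1',T(395,150),.007),('p2',T(482,164),.007),('p3',T(569,179),.007),('p4',T(655,191),.007),('red',T(347,140),.022),('big body',B(200,205),.07)]:
    print('top',n,np.round(atz(t,p,z),4))
for n,p,z in [('vial cap',S(278,458),.052),('sa',S(312,300),.087),('sa base',S(298,412),.0),('wcap',S(385,245),.07),('wbase',S(373,340),0),('p1',S(215,288),.007),('p2',S(257,230),.007),('p3',S(296,174),.007),('p4',S(332,118),.007),('big top',C(230,80),.132),('big base',C(228,315),0)]:
    print('side',n,np.round(atz(s,p,z),4))
E
python3 m.py
```

```text
top vial cap [ 0.462  -0.0226  0.052 ]
top sa [ 0.4681 -0.1206  0.05  ]
top wcap [ 0.4421 -0.2072  0.07  ]
top p1 [ 0.55   -0.2148  0.007 ]
top p2 [ 0.5397 -0.2841  0.007 ]
top p3 [ 0.5286 -0.3534  0.007 ]
top p4 [ 0.5199 -0.4219  0.007 ]
top red [ 0.5554 -0.1748  0.022 ]
top big body [0.484  0.3978 0.07  ]
side vial cap [ 0.4612 -0.0224  0.052 ]
side sa [ 0.4682 -0.1223  0.087 ]
side sa base [ 0.471  -0.1241  0.    ]
side wcap [ 0.4428 -0.2098  0.07  ]
side wbase [ 0.4431 -0.205   0.    ]
side p1 [ 0.5474 -0.2159  0.007 ]
side p2 [ 0.5375 -0.2831  0.007 ]
side p3 [ 0.5283 -0.3517  0.007 ]
side p4 [ 0.5205 -0.4237  0.007 ]
side big top [0.4862 0.401  0.132 ]
side big base [0.4847 0.4137 0.    ]
```

```bash
cat >> h.py <<'E'
from scipy.spatial.transform import Rotation as Ro
def st():
    s=ctrl.get_state(); R=Ro.from_rotvec(s['tool_rot']).as_matrix(); return s,R
def goto(target,xdir=None):
    """target = TCP world; prints needed shift in tool axes mm and yaw deg"""
    s,R=st(); d=R.T@(np.array(target)-s['position'])*1000
    print('pos',np.round(s['position'],4),'xax',np.round(R[:,0],3),'yax',np.round(R[:,1],3),'need tool mm',np.round(d,1))
    if xdir is not None:
        x=np.array([xdir[0],xdir[1],0.]);x/=np.linalg.norm(x)
        for sg in (1,-1):
            xt=R.T@(sg*x); print(' yaw deg', np.round(np.degrees(np.arctan2(-xt[2],xt[0])),1))
E
python3 - <<'E'
from h import *
s,R=st(); print(R)
w=load('wrist0'); T=w['camera_from_world']; o=-T[:3,:3].T@T[:3,3]
print('cam in tool',R.T@(o-s['position']), 'look',R.T@(-T[2,:3]),'camx',R.T@T[0,:3])
t=load('top0')
T=lambda X,Y:(220+(X+.5)/4.7-.5,170+(Y+.5)/4.7-.5)
for p in [(565,240),(490,415),(525,225),(435,420)]:
  for z in (.05,.1,.21): print(p,z,atz(t,T(*p),z))
p=np.array([[.5487,-.2153],[.5386,-.2836],[.5284,-.3525],[.5202,-.4228]])
d=p[3]-p[0]; d/=np.linalg.norm(d); c=p.mean(0); print(d,np.degrees(np.arctan2(*d)),[c+d*.07*k for k in(-1.5,-.5,.5,1.5)])
goto([.462,-.0225,.3],d)
E
```

```text
[[ 3.51149429e-01 -4.19014664e-04 -9.36319338e-01]
 [ 9.36318305e-01 -1.39441545e-03  3.51149665e-01]
 [-1.45275501e-03 -9.99998940e-01 -9.73170903e-05]]
cam in tool [ 0.00064867 -0.16206941  0.08138009] look [-7.27013733e-04  9.55589328e-01 -2.94700708e-01] camx [ 9.99998896e-01  3.12745679e-04 -1.45285194e-03]
(565, 240) 0.05 [ 0.47629676 -0.33880224  0.05      ]
(565, 240) 0.1 [ 0.47210157 -0.32674648  0.1       ]
(565, 240) 0.21 [ 0.46287214 -0.30022383  0.21      ]
(490, 415) 0.05 [ 0.34281977 -0.27922135  0.05      ]
(490, 415) 0.1 [ 0.34350561 -0.26934437  0.1       ]
(490, 415) 0.21 [ 0.34501447 -0.24761502  0.21      ]
(525, 225) 0.05 [ 0.48745442 -0.30818464  0.05      ]
(525, 225) 0.1 [ 0.48285121 -0.29724852  0.1       ]
(525, 225) 0.21 [ 0.47272415 -0.27318906  0.21      ]
(435, 420) 0.05 [ 0.33859234 -0.23746373  0.05      ]
(435, 420) 0.1 [ 0.33943278 -0.22911376  0.1       ]
(435, 420) 0.21 [ 0.34128173 -0.21074383  0.21      ]
[-0.13607191 -0.99069896] -172.1793924317762 [array([ 0.54826255, -0.21452661]), array([ 0.53873752, -0.28387554]), array([ 0.52921248, -0.35322446]), array([ 0.51968745, -0.42257339])]
pos [0.2282 0.6082 0.2217] xax [ 0.351  0.936 -0.001] yax [-0.    -0.001 -1.   ] need tool mm [-508.5  -77.5 -440.4]
 yaw deg 167.3
 yaw deg -12.7
```

```bash
python3 - <<'E'
import cv2
t=cv2.imread('pics/top0.png'); s=cv2.imread('pics/side0.png')
cv2.imwrite('pics/tbig.png',cv2.convertScaleAbs(cv2.resize(t[90:300,170:450],None,fx=2.85,fy=2.85,interpolation=cv2.INTER_CUBIC),alpha=1.5))
cv2.imwrite('pics/sbig.png',cv2.convertScaleAbs(cv2.resize(s[60:280,150:400],None,fx=2.7,fy=2.7,interpolation=cv2.INTER_CUBIC),alpha=1.5))
E
```

```text
(no output)
```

View pics/tbig.png

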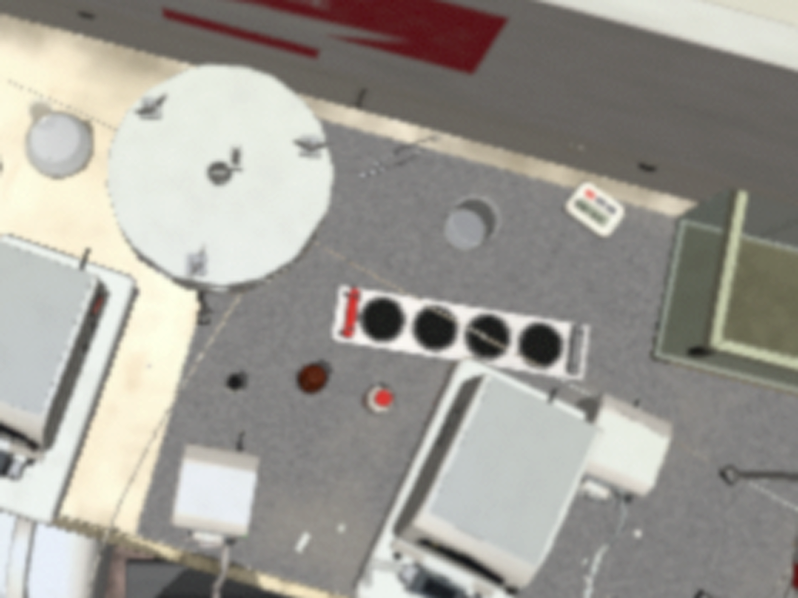

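View pics/sbig.png

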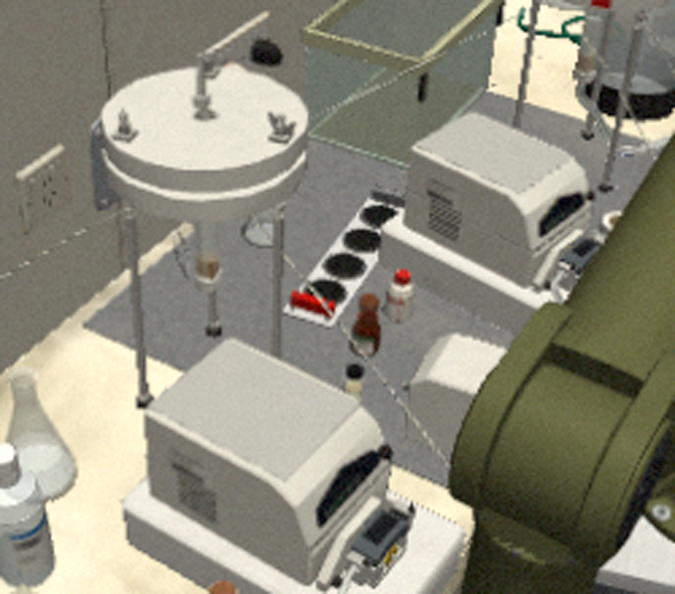

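```bash
python3 - <<'E'
from h import *
t=load('top0'); s=load('side0')
T=lambda p:(170+p[0]/2.85,90+p[1]/2.85)
S=lambda p:(150+p[0]/2.7,60+p[1]/2.7)
def plane(d,a,b):
    o,v1=ray(d,np.array(a));o,v2=ray(d,np.array(b)); return o,np.cross(v1,v2)
def inter(pl,d,p):
    o,v=ray(d,np.array(p)); return o+v*(((pl[0]-o)@pl[1])/(v@pl[1]))
pl=plane(s,S((285,255)),S((445,465)))
for p in [(240,295),(200,355),(160,430),(110,530)]: print('A',inter(pl,t,T(p)))
for p in [(330,250),(430,308),(485,335),(520,350)]: print('B?',inter(pl,t,T(p)))
pl2=plane(s,S((320,130)),S((490,35)))
for p in [(330,250),(430,308),(485,335),(520,350),(590,395)]: print('B2',inter(pl2,t,T(p)))
for p in [(143,400),(213,328),(278,360)]: print('leg',atz(s,S(p),0))
goto([.44,.3,.32])
E
```

```text
A [ 0.54940756 -0.02668883  0.19220324]
A [0.48314914 0.01867404 0.15848763]
A [0.39705516 0.06667434 0.10248006]
A [0.27209773 0.13244114 0.01684138]
B? [ 0.61126991 -0.13374496  0.151553  ]
B? [ 0.57552077 -0.29515185 -0.07385366]
B? [ 0.55645916 -0.40743844 -0.22327491]
B? [ 0.54528    -0.48969396 -0.32919148]
B2 [ 0.586117   -0.12119145  0.2790576 ]
B2 [ 0.52316587 -0.22515799  0.29104836]
B2 [ 0.49524516 -0.28232652  0.2920373 ]
B2 [ 0.48012535 -0.31925078  0.29023674]
B2 [ 0.43308591 -0.38716027  0.30302555]
leg [0.70856626 0.06237548 0.        ]
leg [ 0.67148941 -0.0981932   0.        ]
leg [ 0.56954383 -0.0629554   0.        ]
pos [0.2282 0.6082 0.2217] xax [ 0.351  0.936 -0.001] yax [-0.    -0.001 -1.   ] need tool mm [-214.3  -97.9 -306.6]
```

Call:
drive_tool(increments="0 -33 0 0 0;0 -33 0 0 0;0 -33 0 0 0;-21.4 0 -30.6 0 0;-21.4 0 -30.6 0 0;-21.4 0 -30.6 0 0;-21.4 0 -30.6 0 0;-21.4 0 -30.6 0 0;-21.4 0 -30.6 0 0;-21.4 0 -30.6 0 0;-21.4 0 -30.6 0 0;-21.4 0 -30.6 0 0;-21.4 0 -30.6 0 0;0 0 0 10 0;0 0 0 10 0;0 0 0 10 0;0 0 0 10 0;0 0 0 10 0;0 0 0 10 0;0 0 0 10 0")

```text
time: 2.65
position: [0.4395, 0.3007, 0.3212]
tool_rot: [-1.571, 0.012, -0.012]
ft_force: [0.5, 0.6, 0.1]
grip_width: 1.001
```

```bash
python3 - <<'E'
from h import *
for n in ['side','top','wrist']: save(n,n+'1.png')
s,R=st(); print(s['time'],s['joint_positions'],s['ft_force']); goto([.44,.0,.32],[-.136,-.99])
E
```

```text
2.8 [-0.84354297  0.03641305  0.2003606   1.58783209 -0.00721441  1.51847294
 -0.64966954] [ 0.76782082 -0.25921423  0.76572093]
pos [0.4395 0.3007 0.3213] xax [ 1.    -0.007 -0.   ] yax [-0. -0. -1.] need tool mm [   2.5    1.4 -300.7]
 yaw deg 97.4
 yaw deg -82.6
```

View pics/side1.png

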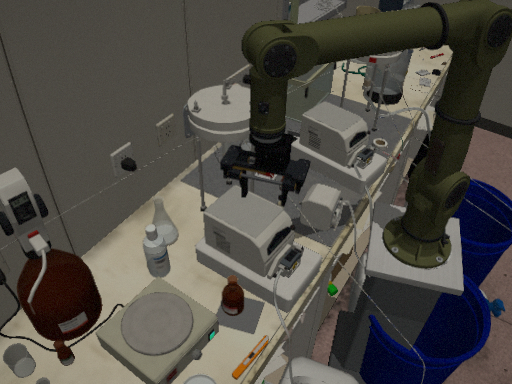

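View pics/wrist1.png

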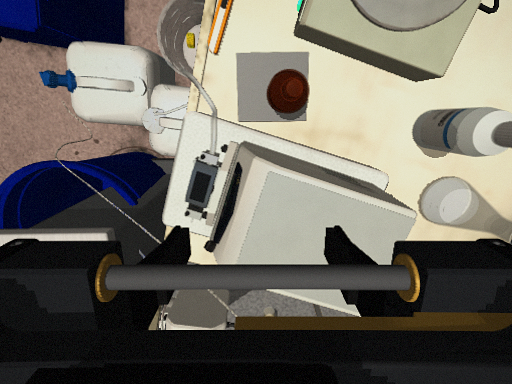

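View pics/top1.png

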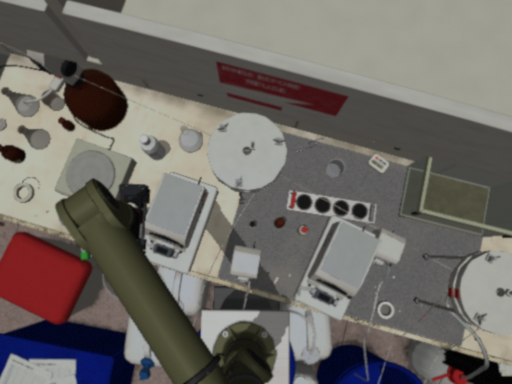

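Call:
drive_tool(increments="0 0 0 10 0;0 0 0 10 0;0 0 0 10 0;0 0 0 10 0;0 0 0 10 0;0 0 0 10 0;0 0 0 10 0;0 0 0 10 0;0 0 0 10 0;0 0 0 7.4 0;31.7 0 4 0 0;31.7 0 4 0 0;31.7 0 4 0 0;31.7 0 4 0 0;31.7 0 4 0 0;31.7 0 4 0 0;31.7 0 4 0 0;31.7 0 4 0 0;31.7 0 4 0 0;31.7 0 4 0 0")

```text
time: 5.3
position: [0.4352, -0.0198, 0.3216]
tool_rot: [-1.142, 1.308, -1.308]
ft_force: [0.4, -0.1, -0.4]
grip_width: 1.0
```

```bash
python3 - <<'E'
from h import *
for n in ['side','wrist']: save(n,n+'2.png')
s,R=st(); print(s['time'],s['joint_positions'],s['ft_force']); goto([.462,-.0225,.1],[-.136,-.99])
E
```

```text
5.4 [-0.62921249 -0.22573496  0.52130971  1.79422178  0.1118906   1.5433739
 -1.83472245] [-0.07905821  0.51622194  0.26218607]
pos [ 0.4352 -0.0227  0.3219] xax [-0.142 -0.99  -0.   ] yax [ 0.001 -0.    -1.   ] need tool mm [ -4.  221.9  26.3]
 yaw deg -0.3
 yaw deg 179.7
```

View pics/side2.png

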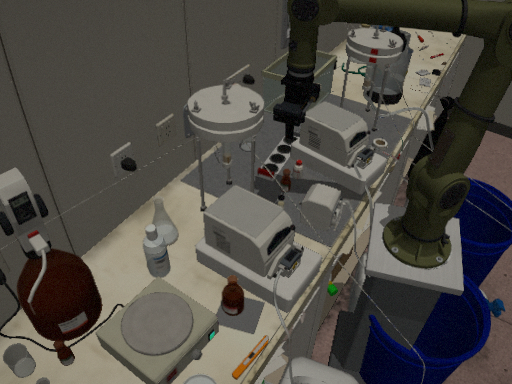

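View pics/wrist2.png

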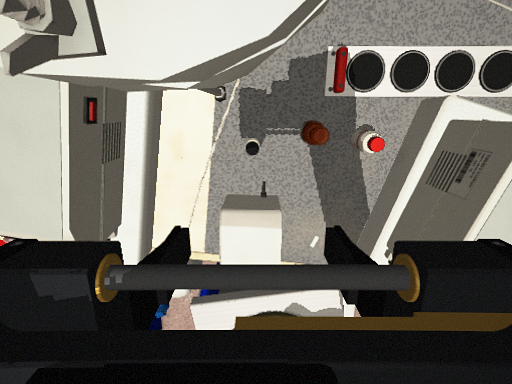

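```bash
python3 - <<'E'
import cv2
t=cv2.imread('pics/wrist2.png')
cv2.imwrite('pics/wa.png',cv2.resize(t[40:165,232:512],None,fx=2.85,fy=2.85,interpolation=cv2.INTER_CUBIC))
cv2.imwrite('pics/wb.png',cv2.resize(t[105:165,235:395],None,fx=5,fy=5,interpolation=cv2.INTER_CUBIC))
E
```

```text
(no output)
```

View pics/wb.png

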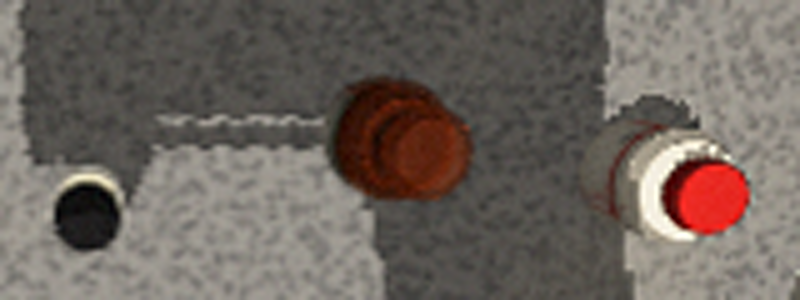

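View pics/wa.png

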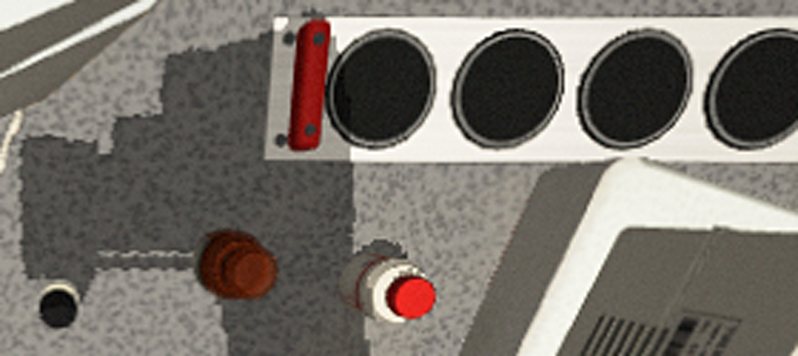

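```bash
python3 - <<'E'
from h import *
w=load('wrist2')
B=lambda X,Y:(235+(X+.5)/5-.5,105+(Y+.5)/5-.5)
A=lambda X,Y:(232+(X+.5)/2.85-.5,40+(Y+.5)/2.85-.5)
for n,p,z in [('vial',B(87,217),.052),('sa',B(426,146),.087),('w',B(714,197),.07),('p1',A(381,88),.007),('p2',A(508,88),.007),('p3',A(635,89),.007)]:
    print(n,np.round(atz(w,p,z),4))
goto([.462,-.0225,.1])
E
```

```text
vial [ 0.4606 -0.0203  0.052 ]
sa [ 0.4709 -0.119   0.087 ]
w [ 0.4419 -0.2057  0.07  ]
p1 [ 0.5493 -0.2143  0.007 ]
p2 [ 0.5389 -0.2836  0.007 ]
p3 [ 0.5279 -0.3524  0.007 ]
pos [ 0.4352 -0.0227  0.3219] xax [-0.142 -0.99  -0.   ] yax [ 0.001 -0.    -1.   ] need tool mm [ -4.  221.9  26.3]
```

Call:
drive_tool(increments="-4.9 0 25.6 0 0;0 25 0 0 0;0 25 0 0 0;0 25 0 0 0;0 25 0 0 0;0 25 0 0 0;0 25 0 0 0;0 25 0 0 0;0 25 0 0 0;0 22 0 0 0;0 0 0 0 0")

```text
time: 6.78
position: [0.4599, -0.0169, 0.0981]
tool_rot: [-1.145, 1.311, -1.308]
ft_force: [0.0, -0.7, -0.3]
grip_width: 0.998
```

```bash
python3 - <<'E'
from h import *
d=save('wrist','wrist3.png')
s,R=st(); print(s['time'],s['joint_positions'],s['ft_force']); goto([.4612,-.0215,.0275],[-.136,-.99])
print(proj(d,[.4612,-.0215,.052]))
E
```

```text
6.825 [-0.61448612  0.01027112  0.60220122  2.0697673  -0.00627543  1.06465273
 -1.71684366] [-0.25290001  0.11486713 -0.66885497]
pos [ 0.461  -0.017   0.0993] xax [-0.136 -0.991  0.001] yax [-0.001 -0.    -1.   ] need tool mm [ 4.4 71.8  0.9]
 yaw deg -0.0
 yaw deg 180.0
[[263.40193361 212.43140532]]
```

View pics/wrist3.png

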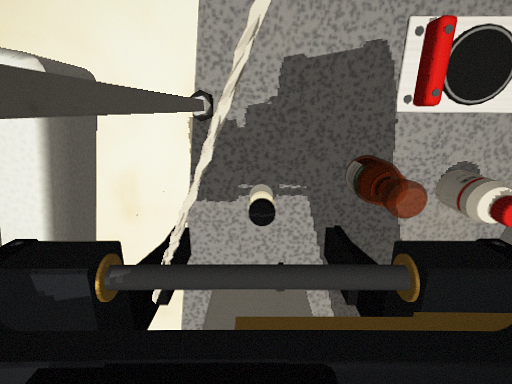

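Call:
drive_tool(increments="4.4 24 0.9 0 0;0 24 0 0 0;0 24 0 0 0;0 0 0 0 0;0 0 0 0 120;0 0 0 0 255;0 0 0 0 255;0 0 0 0 255;0 0 0 0 255;0 0 0 0 255;0 0 0 0 255", squeeze=10)

```text
time: 8.2
position: [0.4617, -0.0218, 0.0275]
tool_rot: [-1.14, 1.311, -1.311]
ft_force: [-0.8, 0.5, 0.0]
grip_width: 0.286
```

```bash
python3 - <<'E'
from h import *
d=save('wrist','wrist4.png')
s,R=st(); print(s['time'],s['ft_force'],s['grip_width']*87); goto([.4612,-.0215,.0275],[-.136,-.99])
E
```

```text
8.25 [-0.43259456 -0.45780001  0.15532626] 24.281191805536064
pos [ 0.4617 -0.0219  0.0275] xax [-0.138 -0.99  -0.   ] yax [ 0.  0. -1.] need tool mm [-0.3  0.  -0.6]
 yaw deg -0.1
 yaw deg 179.9
```

View pics/wrist4.png

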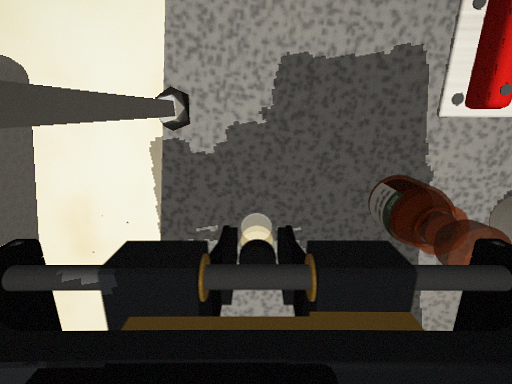

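Call:
drive_tool(increments="0 -15 0 0 255;0 -24 0 0 255;0 -24 0 0 255;0 -24 0 0 255;0 -24 0 0 255;0 -22 0 0 255;2.7 0 -19.8 0 255;27.4 0 3.8 0 255;27.4 0 3.8 0 255;27.4 0 3.8 0 255;27.4 0 3.8 0 255;27.4 0 3.8 0 255;14.7 0 21.5 0 255;14.7 0 21.5 0 255;14.7 0 21.5 0 255;14.7 0 21.5 0 255;0 0 0 0 255")

```text
time: 10.38
position: [0.5192, -0.2316, 0.1612]
tool_rot: [-1.141, 1.311, -1.313]
ft_force: [0.8, -0.4, -0.2]
grip_width: 0.279
```

Call:
drive_tool(increments="27.2 0 3.8 0 255;27.2 0 3.8 0 255;27.2 0 3.8 0 255;27.2 0 3.8 0 255;27.2 0 3.8 0 255;27.2 0 3.8 0 255;27.2 0 3.8 0 255;0 0 0 0 255;0 0 0 0 255")

```text
time: 11.5
position: [0.5187, -0.4211, 0.1609]
tool_rot: [-1.139, 1.311, -1.309]
ft_force: [1.0, 0.1, -0.2]
grip_width: 0.275
```

```bash
python3 - <<'E'
from h import *
d=save('wrist','wrist5.png');save('side','side5.png')
s,R=st(); print(s['time'],s['ft_force'],s['grip_width']*87,s['joint_positions']); goto([.519,-.4222,.0355],[-.136,-.99])
E
```

```text
11.6 [ 0.1138713  -0.3551409  -0.46587285] 24.21579635077676 [ 0.02399977  0.50318305  0.85338535  1.50705723 -0.38733024  1.30791303
 -0.7905778 ]
pos [ 0.5193 -0.4207  0.1608] xax [-0.137 -0.991 -0.002] yax [ 0.001  0.001 -1.   ] need tool mm [ 1.700e+00  1.253e+02 -1.000e-01]
 yaw deg -0.0
 yaw deg 180.0
```

View pics/wrist5.png

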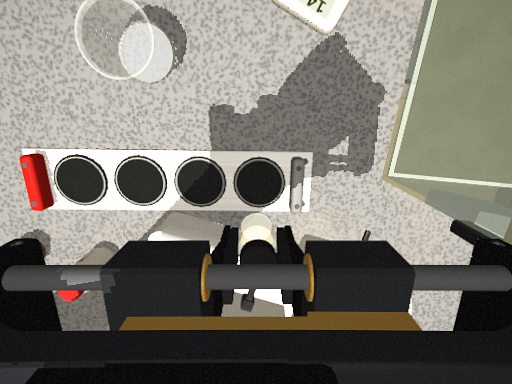

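View pics/side5.png

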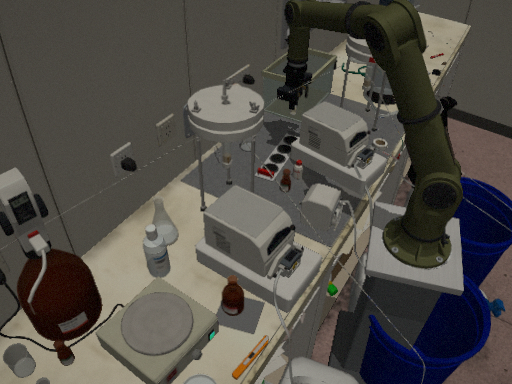

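```bash
python3 - <<'E'
from h import *
w=load('wrist5'); im=w['img']; g=cv2.cvtColor(im,cv2.COLOR_RGB2GRAY)
m=(g<45).astype(np.uint8); m[:150]=0;m[212:]=0;m[:,:50]=0;m[:,286:]=0
m=cv2.morphologyEx(m,cv2.MORPH_CLOSE,np.ones((7,7)))
n,l,sts,c=cv2.connectedComponentsWithStats(m)
for i in range(1,n):
    if sts[i,4]>400: print(c[i],sts[i],atz(w,c[i],.007))
E
```

```text
[ 81.07991588 178.43533123] [  56  155   51   47 1902] [ 0.55136327 -0.21648927  0.007     ]
[141.00373932 179.52564103] [ 115  156   52   47 1872] [ 0.54046494 -0.28520048  0.007     ]
[200.96059933 180.65149834] [ 178  157   48   50 1802] [ 0.52938284 -0.35464783  0.007     ]
[258.66413868 181.27735645] [ 234  158   51   49 1846] [ 0.51918305 -0.42195707  0.007     ]
```

Call:
drive_tool(increments="1.5 25 0 0 255;0 25 0 0 255;0 25 0 0 255;0 25 0 0 255;0 15 0 0 255;0 10.3 0 0 255;0 0 0 0 255;0 0 0 0 255")

```text
time: 12.6
position: [0.5187, -0.4245, 0.0361]
tool_rot: [-1.14, 1.31, -1.312]
ft_force: [0.6, -0.8, -0.4]
grip_width: 0.278
```

```bash
python3 - <<'E'
from h import *
d=save('wrist','wrist6.png')
s,R=st(); print(s['time'],s['ft_force'],s['grip_width']*87); goto([.519,-.4222,.035],[-.136,-.99])
E
```

```text
12.65 [ 0.44797429 -0.05107361  0.71029815] 24.339557381060388
pos [ 0.5187 -0.4245  0.0361] xax [-0.138 -0.99   0.001] yax [ 0.001 -0.001 -1.   ] need tool mm [-2.3  1.1  0. ]
 yaw deg -0.1
 yaw deg 179.9
```

View pics/wrist6.png

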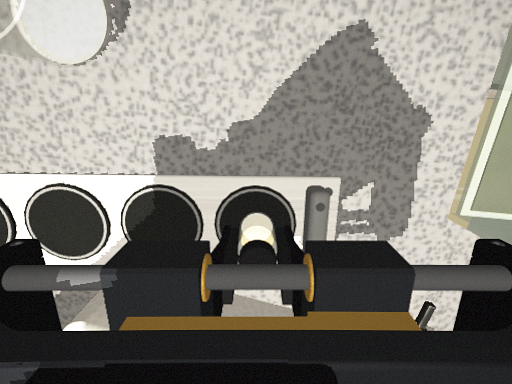

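Call:
drive_tool(increments="-2 0 0 0 255;0 1 0 0 255;0 0 0 0 255;0 0 0 0 200;0 0 0 0 120;0 0 0 0 100;0 0 0 0 100;0 0 0 0 100;0 -10 0 0 100;0 -25 0 0 100;0 -25 0 0 100;0 -25 0 0 100;0 -25 0 0 100;0 -15 0 0 100;0 0 0 0 100")

```text
time: 14.52
position: [0.5191, -0.4226, 0.1606]
tool_rot: [-1.139, 1.309, -1.313]
ft_force: [0.2, -0.7, -0.2]
grip_width: 0.61
```

```bash
python3 - <<'E'
from h import *
d=save('wrist','wrist7.png')
s,R=st(); print(s['time'],s['ft_force'],s['grip_width']*87); goto([.4425,-.2072,.15],[-.136,-.99])
print(proj(d,[[.519,-.4221,.059],[.519,-.4221,.007]]))
E
```

```text
14.575 [ 0.47071721 -0.80121095 -0.65652048] 52.56124582244236
pos [ 0.5187 -0.422   0.1594] xax [-0.138 -0.99  -0.   ] yax [ 0. -0. -1.] need tool mm [-202.2    9.3 -105.2]
 yaw deg -0.1
 yaw deg 179.9
[[257.28607217 195.0998444 ]
 [257.20034982 182.21068193]]
```

View pics/wrist7.png

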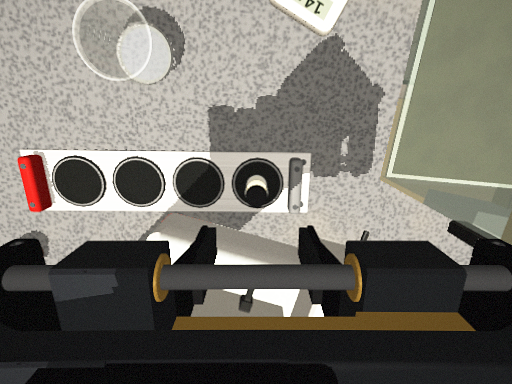

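Call:
drive_tool(increments="0 -20 0 0 100;-27.2 0 -3.8 0 100;-27.2 0 -3.8 0 100;-27.2 0 -3.8 0 100;-27.2 0 -3.8 0 100;-27.2 0 -3.8 0 100;-27.2 0 -3.8 0 100;-27.2 0 -3.8 0 100;0 0 0 -9.25 100;0 0 0 -9.25 100;0 0 0 -9.25 100;0 0 0 -9.25 100;0 0 0 -9.25 100;0 0 0 -9.25 100;0 0 0 -9.25 100;0 0 0 -9.25 100;0 0 0 0 100")

```text
time: 16.7
position: [0.5186, -0.23, 0.1797]
tool_rot: [-1.545, 0.33, -0.33]
ft_force: [-0.2, 0.7, 0.7]
grip_width: 0.606
```

```bash
python3 - <<'E'
from h import *
d=save('wrist','wrist8.png')
s,R=st(); print(s['time'],s['ft_force'],s['joint_positions']); goto([.4423,-.2070,.12],[.914,-.4])
print(proj(d,[[.4423,-.207,.07]]))
E
```

```text
16.75 [-0.02363298  0.38290845  0.25243209] [-0.25684054  0.1982676   0.71200098  1.7421997  -0.1361065   1.25105493
  0.0667348 ]
pos [ 0.5186 -0.23    0.1796] xax [ 0.912 -0.409  0.   ] yax [ 0.  0. -1.] need tool mm [-79.1  59.6 -10.3]
 yaw deg -0.5
 yaw deg 179.5
[[181.18498798 202.42814419]]
```

View pics/wrist8.png

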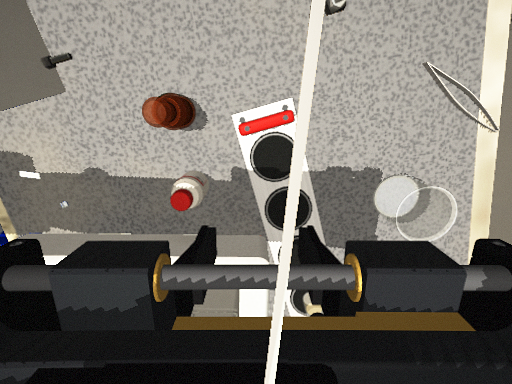

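Call:
drive_tool(increments="-26.4 0 -3.4 0 100;-26.4 0 -3.4 0 100;-26.4 0 -3.4 0 100;0 0 0 0 100;0 25 0 0 100;0 25 0 0 100;0 10 0 0 100;0 0 0 0 100")

```text
time: 17.75
position: [0.4423, -0.2071, 0.119]
tool_rot: [-1.546, 0.329, -0.328]
ft_force: [0.7, 0.4, -0.2]
grip_width: 0.607
```

```bash
python3 - <<'E'
from h import *
d=save('wrist','wrist9.png')
s,R=st(); print(s['time'],s['ft_force'],s['joint_positions']); goto([.4423,-.2070,.0565],[.914,-.4])
print(proj(d,[[.4423,-.207,.07]]))
E
```

```text
17.8 [ 0.50273111 -0.11460968  0.06830498] [-0.30744359  0.0536741   0.71642828  1.99248608 -0.0388945   1.10843107
  0.00678285]
pos [ 0.4427 -0.2073  0.1197] xax [ 0.914 -0.407  0.   ] yax [ 0.    -0.001 -1.   ] need tool mm [-0.5 63.2  0.1]
 yaw deg -0.4
 yaw deg 179.6
[[257.44239594 214.1393826 ]]
```

View pics/wrist9.png

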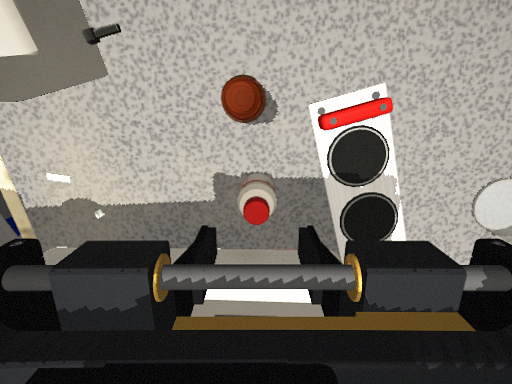

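Call:
drive_tool(increments="-0.5 25 1.5 0 100;0 25 0 0 100;0 13 0 0 100;0 0 0 0 100;0 0 0 0 180;0 0 0 0 255;0 0 0 0 255;0 0 0 0 255;0 0 0 0 255;0 0 0 0 255", squeeze=12)

```text
time: 19.05
position: [0.4425, -0.2053, 0.0565]
tool_rot: [-1.546, 0.328, -0.328]
ft_force: [-0.0, 0.7, 2.1]
grip_width: 0.248
```

```bash
python3 - <<'E'
from h import *
d=save('wrist','wrist10.png')
s,R=st(); print(s['time'],s['ft_force'],s['grip_width']*87); goto([.5288,-.3534,.0645],[-.136,-.99])
E
```

```text
19.1 [-0.78053484  0.5720107   2.87561589] 20.874004083175155
pos [ 0.4425 -0.2053  0.0565] xax [ 0.914 -0.406  0.   ] yax [ 0.  0. -1.] need tool mm [ 139.    -8.  -100.3]
 yaw deg 73.9
 yaw deg -106.1
```

View pics/wrist10.png

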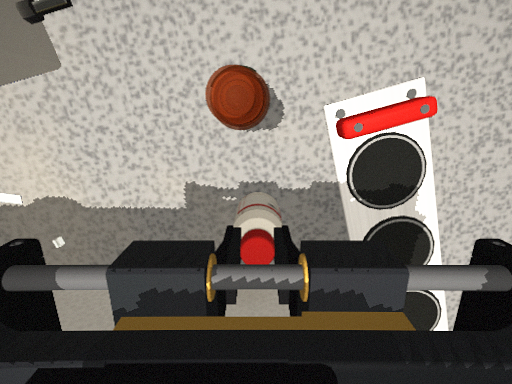

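Call:
drive_tool(increments="0 -13 0 0 255;0 -25 0 0 255;0 -25 0 0 255;0 -25 0 0 255;0 -20 0 0 255;26.6 0 2.8 0 255;26.6 0 2.8 0 255;26.6 0 2.8 0 255;0 0 0 9.25 255;0 0 0 9.25 255;0 0 0 9.25 255;0 0 0 9.25 255;0 0 0 9.25 255;0 0 0 9.25 255;0 0 0 9.25 255;0 0 0 9.25 255;0 0 0 0 255")

```text
time: 21.22
position: [0.5186, -0.2301, 0.1647]
tool_rot: [-1.141, 1.309, -1.31]
ft_force: [-1.4, -0.5, -0.6]
grip_width: 0.244
```

Call:
drive_tool(increments="24.2 0 5.4 0 255;24.2 0 5.4 0 255;24.2 0 5.4 0 255;24.2 0 5.4 0 255;24.2 0 5.4 0 255;0 0 0 0 255;0 20 0 0 255;0 20 0 0 255;0 20 0 0 255;0 10 0 0 255;0 0 0 0 255")

```text
time: 22.6
position: [0.5282, -0.3531, 0.0931]
tool_rot: [-1.141, 1.312, -1.309]
ft_force: [0.7, 0.4, 0.6]
grip_width: 0.238
```

```bash
python3 - <<'E'
from h import *
d=save('wrist','wrist11.png'); save('side','side11.png')
s,R=st(); print(s['time'],s['ft_force'],s['grip_width']*87); goto([.5288,-.3534,.0635],[-.136,-.99])
E
```

```text
22.7 [-0.35110065  1.09540472 -1.03752143] 21.126627198401128
pos [ 0.5289 -0.354   0.0947] xax [-0.138 -0.99   0.   ] yax [ 0.001 -0.001 -1.   ] need tool mm [-0.6 31.2 -0.2]
 yaw deg -0.1
 yaw deg 179.9
```

View pics/wrist11.png

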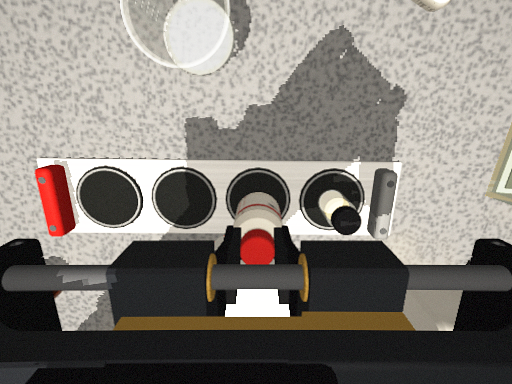

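Call:
drive_tool(increments="0 15 0 0 255;0 14 0 0 255;0 0 0 0 255;0 1 0 0 255;0 0 0 0 255")

```text
time: 23.32
position: [0.5285, -0.3536, 0.0642]
tool_rot: [-1.14, 1.311, -1.311]
ft_force: [0.0, -0.3, 0.6]
grip_width: 0.236
```

```bash
python3 - <<'E'
from h import *
d=save('wrist','wrist12.png')
s,R=st(); print(s['time'],s['ft_force'],s['grip_width']*87); goto([.5288,-.3534,.0635],[-.136,-.99])
E
```

```text
23.375 [ 0.75908846  0.38056971 -0.0372515 ] 20.859088215052708
pos [ 0.5286 -0.3537  0.0643] xax [-0.138 -0.99  -0.   ] yax [ 0.  0. -1.] need tool mm [-0.3  0.8  0.1]
 yaw deg -0.1
 yaw deg 179.9
```

View pics/wrist12.png

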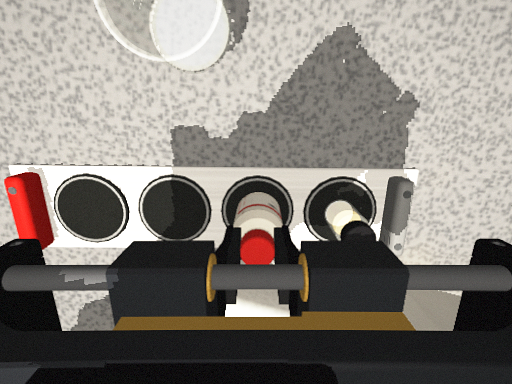

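Call:
drive_tool(increments="0 0.7 0 0 255;0 0 0 0 255;0 0 0 0 200;0 0 0 0 130;0 0 0 0 110;0 0 0 0 110;0 0 0 0 110;0 -10 0 0 110;0 -25 0 0 110;0 -27 0 0 110;0 -27 0 0 110;0 -27 0 0 110;-29.7 0 -4.1 0 110;-29.7 0 -4.1 0 110;-29.7 0 -4.1 0 110;-29.7 0 -4.1 0 110;0 0 0 0 110")

```text
time: 25.5
position: [0.5298, -0.2308, 0.1801]
tool_rot: [-1.14, 1.308, -1.306]
ft_force: [0.6, 0.2, 0.4]
grip_width: 0.566
```

Call:
drive_tool(increments="-26 0 -18.7 0 110;-26 0 -18.7 0 110;-26 0 -18.7 0 110;-26 0 -18.7 0 110;0 0 0 0 110;0 0 0 0 110")

```text
time: 26.25
position: [0.4696, -0.1219, 0.1801]
tool_rot: [-1.138, 1.311, -1.313]
ft_force: [0.5, -0.5, -0.1]
grip_width: 0.567
```

```bash
python3 - <<'E'
from h import *
d=save('wrist','wrist13.png')
s,R=st(); print(s['time'],s['ft_force'],s['grip_width']*87); goto([.469,-.1205,.0575],[-.136,-.99])
print(proj(d,[[.469,-.1205,.087],[.469,-.1205,0]]))
E
```

```text
26.3 [ 0.27676433  0.35654312 -0.17063181] 49.571597179630494
pos [ 0.4696 -0.1221  0.18  ] xax [-0.141 -0.99   0.001] yax [ 0.001 -0.001 -1.   ] need tool mm [ -1.6 122.5  -0.9]
 yaw deg -0.3
 yaw deg 179.7
[[256.46813554 198.13450199]
 [256.57910843 177.35749136]]
```

View pics/wrist13.png

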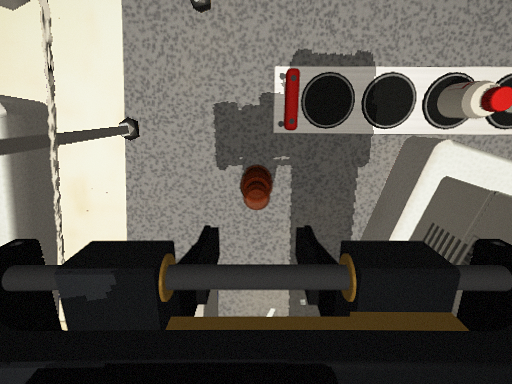

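Call:
drive_tool(increments="-1 25 0.5 0 110;0 25 0 0 110;0 25 0 0 110;0 25 0 0 110;0 21.5 0 0 110;0 0 0 0 110;0 0 0 0 180;0 0 0 0 255;0 0 0 0 255;0 0 0 0 255;0 0 0 0 255;0 0 0 0 255", squeeze=20)

```text
time: 27.8
position: [0.4705, -0.1197, 0.0587]
tool_rot: [-1.139, 1.31, -1.311]
ft_force: [0.2, -0.9, 6.6]
grip_width: 0.284
```

```bash
python3 - <<'E'
from h import *
d=save('wrist','wrist14.png')
s,R=st(); print(s['time'],s['ft_force'],s['grip_width']*87); goto([.5395,-.2842,.0655],[-.136,-.99])
E
```

```text
27.85 [-0.372528   -1.36572101  6.3244749 ] 24.697978433555765
pos [ 0.4705 -0.1197  0.0586] xax [-0.138 -0.99  -0.   ] yax [ 0.001 -0.    -1.   ] need tool mm [153.4  -6.7  91.1]
 yaw deg -0.1
 yaw deg 179.9
```

View pics/wrist14.png

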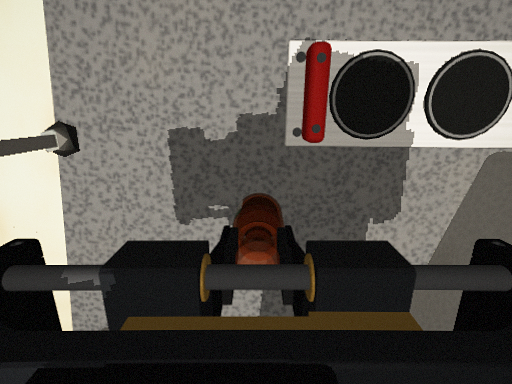

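Call:
drive_tool(increments="0 -10 0 0 255;0 -20 0 0 255;0 -27 0 0 255;0 -27 0 0 255;0 -27 0 0 255;0 0 0 0 255;25.6 0 15.2 0 255;25.6 0 15.2 0 255;25.6 0 15.2 0 255;25.6 0 15.2 0 255;25.6 0 15.2 0 255;25.6 0 15.2 0 255;0 0 0 0 255;0 25 0 0 255;0 25 0 0 255;0 20 0 0 255;0 0 0 0 255;0 0 0 0 255")

```text
time: 30.1
position: [0.5392, -0.2843, 0.0997]
tool_rot: [-1.14, 1.31, -1.311]
ft_force: [0.4, -0.3, -2.0]
grip_width: 0.284
```

```bash
python3 - <<'E'
from h import *
d=save('wrist','wrist15.png')
s,R=st(); print(s['time'],s['ft_force'],s['grip_width']*87); goto([.5395,-.2842,.0655],[-.136,-.99])
E
```

```text
30.15 [-0.30297662  0.25349848 -1.57556081] 25.119081264037074
pos [ 0.5394 -0.2845  0.1001] xax [-0.138 -0.99   0.   ] yax [ 0.002 -0.001 -1.   ] need tool mm [-0.3 34.6 -0. ]
 yaw deg -0.1
 yaw deg 179.9
```

View pics/wrist15.png

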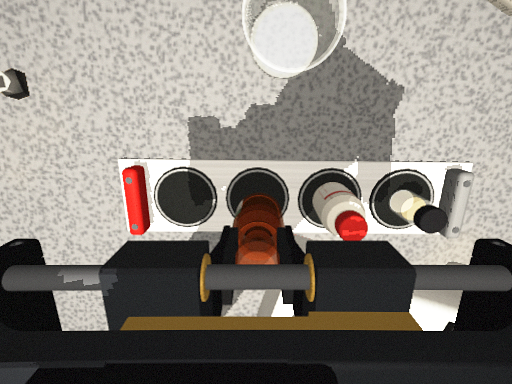

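Call:
drive_tool(increments="0 15 0 0 255;0 13 0 0 255;0 5 0 0 255;0 0 0 0 255;0 1 0 0 255;0 0 0 0 255")

```text
time: 30.9
position: [0.5392, -0.2845, 0.0656]
tool_rot: [-1.14, 1.31, -1.311]
ft_force: [-1.0, 0.5, 2.8]
grip_width: 0.282
```

```bash
python3 - <<'E'
from h import *
d=save('side','side16.png')
s,R=st(); print(s['time'],s['ft_force'],s['grip_width']*87); goto([.5395,-.2842,.0655],[-.136,-.99])
cv2.imwrite('pics/s16.png',cv2.resize(cv2.cvtColor(d['img'],cv2.COLOR_RGB2BGR)[90:220,225:345],None,fx=4.5,fy=4.5,interpolation=cv2.INTER_CUBIC))
E
```

```text
30.95 [-0.94082273 -0.85630392  4.68884775] 24.564626963969904
pos [ 0.5391 -0.2845  0.0656] xax [-0.139 -0.99   0.   ] yax [ 0.001 -0.    -1.   ] need tool mm [-0.4  0.1  0.3]
 yaw deg -0.1
 yaw deg 179.9
```

View pics/s16.png

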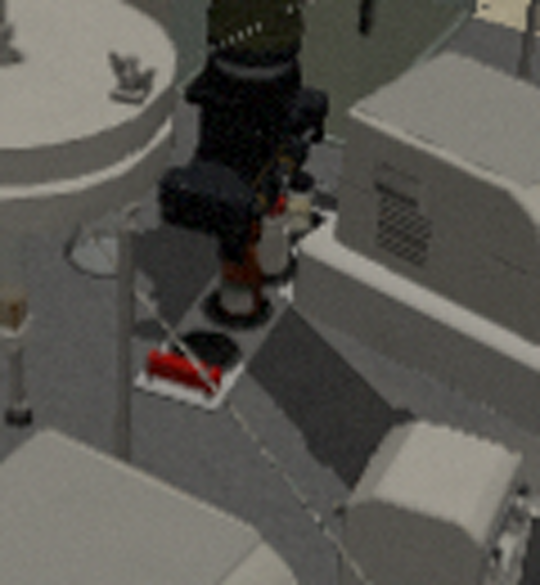

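Call:
drive_tool(increments="0 0 0 0 220;0 0 0 0 160;0 0 0 0 120;0 0 0 0 120;0 0 0 0 120;0 -10 0 0 120;0 -25 0 0 120;0 -25 0 0 120;0 -25 0 0 120;0 -25 0 0 120;0 -25 0 0 120;0 0 0 0 120")

```text
time: 32.45
position: [0.5399, -0.2852, 0.2026]
tool_rot: [-1.138, 1.307, -1.314]
ft_force: [-0.2, -0.3, -0.1]
grip_width: 0.529
```

```bash
python3 - <<'E'
from h import *
d=save('wrist','wrist17.png')
s,R=st(); print(s['time'],s['ft_force'],s['grip_width']*87); goto([.43,-.02,.33],[-.136,-.99])
print(proj(d,[[.519,-.4221,.059],[.5288,-.3534,.077],[.5395,-.2842,.094]]))
E
```

```text
32.5 [ 0.31353367  0.65601016 -0.21278454] 45.98762943131555
pos [ 0.5392 -0.2845  0.201 ] xax [-0.138 -0.99   0.   ] yax [ 0.002 -0.    -1.   ] need tool mm [-246.8 -129.3 -144.6]
 yaw deg -0.1
 yaw deg 179.9
[[378.57251743 185.71045236]
 [321.36303709 189.96004355]
 [256.83554637 193.6600343 ]]
```

View pics/wrist17.png

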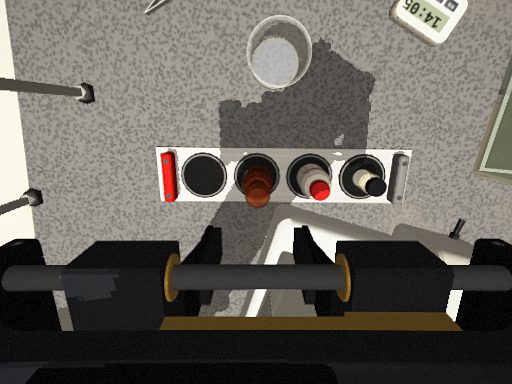

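Call:
drive_tool(increments="-23.8 -26 -23.5 0 120;-23.8 -26 -23.5 0 120;-23.8 -26 -23.5 0 120;-23.8 -26 -23.5 0 120;-23.8 -26 -23.5 0 120;0 0 0 0 120;-29.7 0 -4.1 0 60;-29.7 0 -4.1 0 60;-29.7 0 -4.1 0 60;-29.7 0 -4.1 0 60;-29.7 0 -4.1 0 60;-29.7 0 -4.1 0 60;-29.7 0 -4.1 0 60;0 0 0 0 60")

```text
time: 34.25
position: [0.4391, 0.0613, 0.328]
tool_rot: [-1.146, 1.31, -1.309]
ft_force: [-0.0, 0.0, -0.3]
grip_width: 0.769
```

```bash
python3 - <<'E'
from h import *
s,R=st(); print(s['time'],s['ft_force'],s['joint_positions']); goto([.44,.32,.33],[-.136,-.99])
w=load('wrist1')
for n,p,z in [('stopper',(291,93),.132),('body',(287,93),.06),('base1',(195,112),.06),('base2',(385,175),.06),('case1',(240,143),.21),('case2',(415,210),.21)]: print(n,atz(w,p,z))
E
```

```text
34.25 [-0.02615932  0.01734478 -0.30744689] [-0.85386284 -0.20858453  0.55723718  1.76686839  0.11085753  1.55618157
 -2.0149775 ]
pos [0.4391 0.0613 0.328 ] xax [-0.135 -0.991  0.003] yax [-0.003 -0.002 -1.   ] need tool mm [-256.5   -2.6  -34.1]
 yaw deg 0.0
 yaw deg -180.0
stopper [0.48123057 0.4008933  0.132     ]
body [0.48384106 0.40472099 0.06      ]
base1 [0.34938551 0.38008825 0.06      ]
base2 [0.63975551 0.28201432 0.06      ]
case1 [0.42337323 0.35149863 0.21      ]
case2 [0.60509566 0.27954823 0.21      ]
```

```bash
python3 - <<'E'
import cv2
t=cv2.imread('pics/wrist1.png')
cv2.imwrite('pics/w1c.png',cv2.resize(t[40:240,170:430],None,fx=3,fy=3,interpolation=cv2.INTER_CUBIC))
E
```

```text
(no output)
```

View pics/w1c.png

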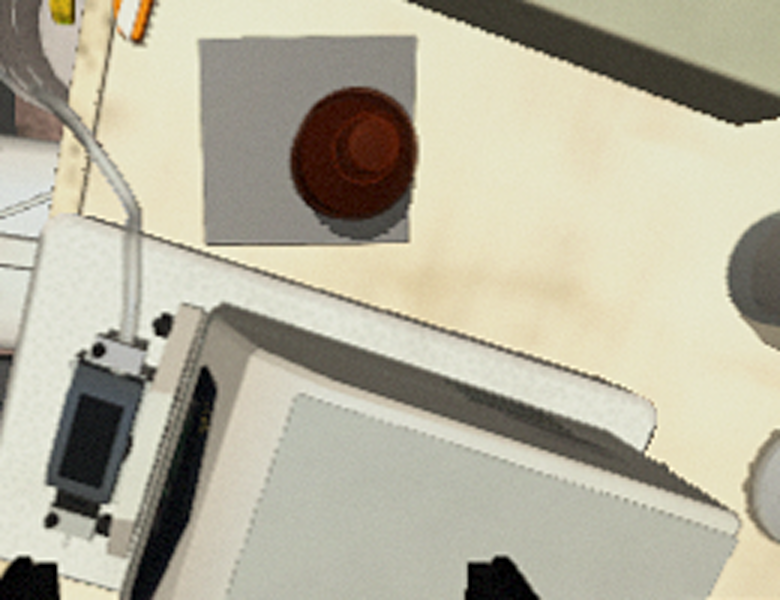

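Call:
drive_tool(increments="-29.6 0 -4 0 0;-29.6 0 -4 0 0;-29.6 0 -4 0 0;-29.6 0 -4 0 0;-29.6 0 -4 0 0;-29.6 0 -4 0 0;-29.6 0 -4 0 0;-29.6 0 -4 0 0;0 0 0 -9.6 0;0 0 0 -9.6 0;0 0 0 -9.6 0;0 0 0 -9.6 0;0 0 0 -9.6 0;0 0 0 -9.6 0;0 0 0 -9.6 0;0 0 0 -9.6 0;0 0 0 0 0")

```text
time: 36.38
position: [0.4409, 0.2983, 0.3295]
tool_rot: [-1.552, 0.292, -0.292]
ft_force: [-0.3, 0.3, 0.1]
grip_width: 1.005
```

```bash
python3 - <<'E'
from h import *
d=save('wrist','wrist18.png')
s,R=st(); print(s['time'],s['ft_force'],s['joint_positions']); goto([.485,.402,.25],[.93,-.37])
B=cv2.cvtColor(d['img'],cv2.COLOR_RGB2BGR)
cv2.imwrite('pics/w18.png',cv2.resize(B[:240,130:400],None,fx=2.5,fy=2.5,interpolation=cv2.INTER_CUBIC))
E
```

```text
36.425 [ 0.75442002 -0.09690234  1.29387722] [-0.99211038  0.03190209  0.35846312  1.57783    -0.01075353  1.53455476
 -1.00687947]
pos [0.4409 0.2983 0.3296] xax [ 0.931 -0.365  0.   ] yax [-0.    -0.001 -1.   ] need tool mm [  3.3  79.5 112.7]
 yaw deg 0.3
 yaw deg -179.7
```

View pics/w18.png

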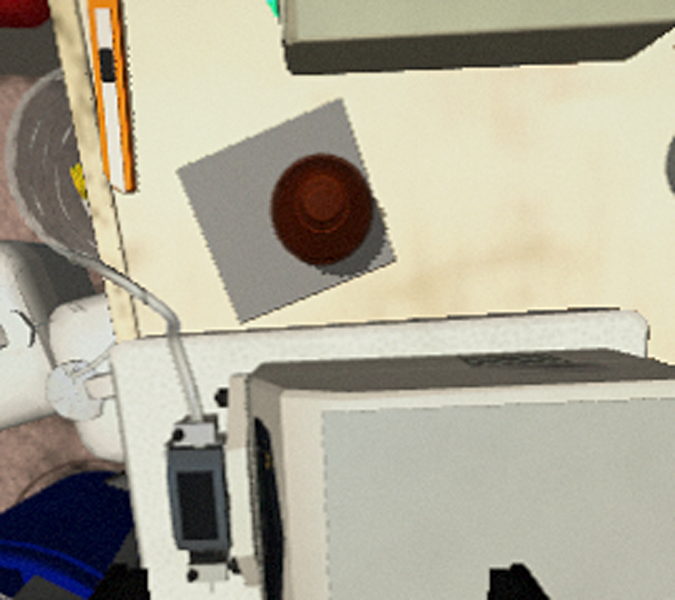

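```bash
python3 - <<'E'
from h import *
w=load('wrist18')
print(atz(w,(130+321.5/2.5-.5,200.5/2.5-.5),.132), atz(w,(130+322.5/2.5-.5,211/2.5-.5),.06))
goto([.485,.402,.23],[.93,-.37])
E
```

```text
[0.48431311 0.40591324 0.132     ] [0.48556869 0.40669919 0.06      ]
pos [0.4409 0.2983 0.3296] xax [ 0.931 -0.365  0.   ] yax [-0.    -0.001 -1.   ] need tool mm [  3.3  99.5 112.7]
 yaw deg 0.3
 yaw deg -179.7
```

Call:
drive_tool(increments="0.6 0 28.6 0 0;0.6 0 28.6 0 0;0.6 0 28.6 0 0;0.6 0 28.6 0 0;0 22 0 0 0;0 22 0 0 0;0 22 0 0 0;0 22 0 0 0;0 22 0 0 0;0 0 0 0 0;0 0 0 0 0")

```text
time: 37.8
position: [0.4844, 0.4048, 0.2209]
tool_rot: [-1.55, 0.29, -0.291]
ft_force: [-0.2, 0.9, -0.3]
grip_width: 1.0
```

```bash
python3 - <<'E'
from h import *
d=save('wrist','wrist19.png')
s,R=st(); print(s['time'],s['ft_force']); goto([.485,.404,.101],[.93,-.37])
print(proj(d,[.485,.404,.132]))
B=cv2.cvtColor(d['img'],cv2.COLOR_RGB2BGR)
cv2.imwrite('pics/w19.png',cv2.resize(B[100:300,150:370],None,fx=3,fy=3,interpolation=cv2.INTER_CUBIC))
E
```

```text
37.85 [ 0.03040409  0.09268342 -0.61991872]
pos [0.4846 0.4049 0.2213] xax [ 0.932 -0.362  0.001] yax [ 0.001  0.001 -1.   ] need tool mm [  0.6 120.3  -0.9]
 yaw deg 0.5
 yaw deg -179.5
[[258.08419573 199.81931072]]
```

View pics/w19.png

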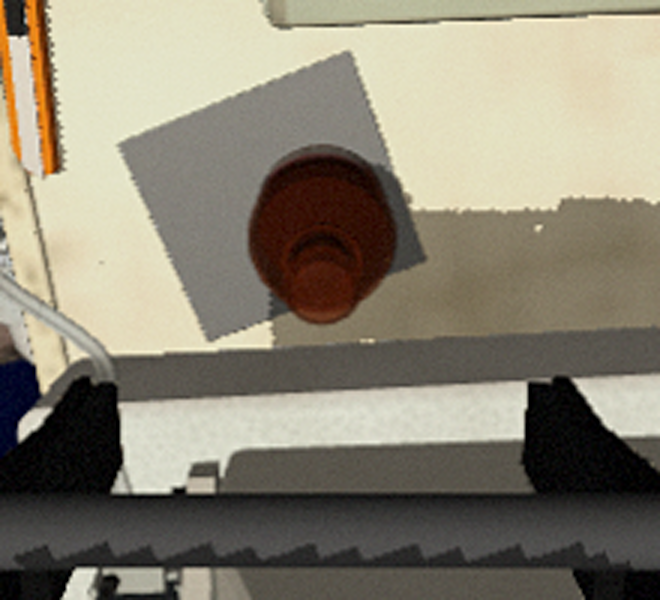

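Call:
drive_tool(increments="0.3 25 0.8 0 0;0 25 0 0 0;0 25 0 0 0;0 25 0 0 0;0 18 0 0 0;0 0 0 0 0;0 0 0 0 120;0 0 0 0 180;0 0 0 0 255;0 0 0 0 255;0 0 0 0 255;0 0 0 0 255;0 0 0 0 255", squeeze=25)

```text
time: 39.48
position: [0.4845, 0.4052, 0.102]
tool_rot: [-1.551, 0.29, -0.29]
ft_force: [-0.4, -0.6, 1.3]
grip_width: 0.286
```

```bash
python3 - <<'E'
from h import *
d=save('wrist','wrist20.png')
s,R=st(); print(s['time'],s['ft_force'],s['grip_width']*87); goto([.485,.404,.101],[.93,-.37])
E
```

```text
39.525 [ 0.42975928 -0.3028708   0.16381772] 24.658294256092805
pos [0.4846 0.4052 0.1021] xax [ 0.933 -0.361  0.   ] yax [ 0.  0. -1.] need tool mm [ 0.8  1.1 -1. ]
 yaw deg 0.5
 yaw deg -179.5
```

View pics/wrist20.png

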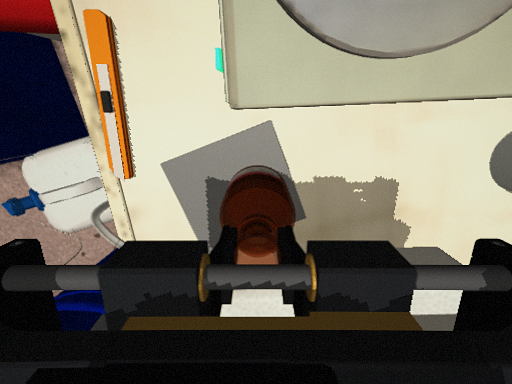

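Call:
drive_tool(increments="0 -8 0 0 255;0 -15 0 0 255;0 -20 0 0 255;0 -24 0 0 255;0 -24 0 0 255;0 -24 0 0 255;0 -24 0 0 255;0 -24 0 0 255;0 -24 0 0 255;0 -24 0 0 255;0 -24 0 0 255;0 -15 0 0 255;0 -8 0 0 255;0 0 0 0 255")

```text
time: 41.28
position: [0.4846, 0.4052, 0.3604]
tool_rot: [-1.551, 0.289, -0.29]
ft_force: [0.3, -0.5, -2.3]
grip_width: 0.283
```

```bash
python3 - <<'E'
from h import *
d=save('side','side21.png')
s,R=st(); print(s['time'],s['ft_force'],s['grip_width']*87,s['joint_positions']); goto([.44,.298,.36],[-.136,-.99])
E
```

```text
41.325 [-0.65134026 -0.21138223 -1.59791249] 24.599592664210782 [-1.00660685  0.26084522  0.34689354  1.2741912  -0.08779216  1.62196428
 -1.04430124]
pos [0.4844 0.4051 0.3596] xax [ 0.933 -0.361 -0.   ] yax [-0.    -0.001 -1.   ] need tool mm [  -2.7   -0.3 -115.9]
 yaw deg 76.7
 yaw deg -103.3
```

View pics/side21.png

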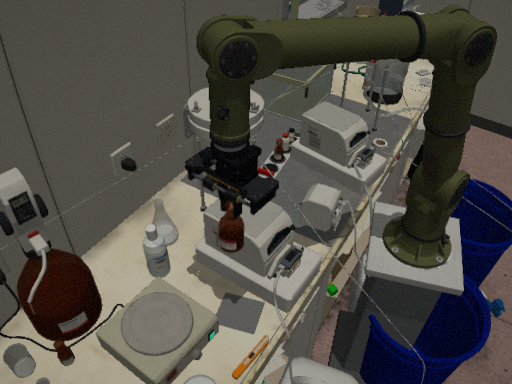

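Call:
drive_tool(increments="2 0 -15 0 255;2.4 0 -25 0 255;2.4 0 -28 0 255;2.4 0 -27 0 255;2 0 -15.5 0 255;0 0 0 9.6 255;0 0 0 9.6 255;0 0 0 9.6 255;0 0 0 9.6 255;0 0 0 9.6 255;0 0 0 9.6 255;0 0 0 9.6 255;0 0 0 9.5 255;0 0 0 0 255")

```text
time: 43.08
position: [0.4549, 0.2979, 0.3597]
tool_rot: [-1.143, 1.308, -1.308]
ft_force: [0.1, -0.0, -1.4]
grip_width: 0.283
```

Call:
drive_tool(increments="15 0 2 0 255;25 0 3.4 0 255;25 0 3.4 0 255;25 0 3.4 0 255;25 0 3.4 0 255;25 0 3.4 0 255;25 0 3.4 0 255;25 0 3.4 0 255;25 0 3.4 0 255;25 0 3.4 0 255;25 0 3.4 0 255;0 0 0 0 255")

```text
time: 44.58
position: [0.4545, 0.0276, 0.3604]
tool_rot: [-1.138, 1.313, -1.313]
ft_force: [-0.8, 0.5, -2.3]
grip_width: 0.285
```

```bash
python3 - <<'E'
from h import *
d=save('side','side22.png')
s,R=st(); print(s['time'],s['ft_force'],s['grip_width']*87,s['joint_positions']); goto([.455,-.15,.36],[-.136,-.99])
E
```

```text
44.625 [ 0.35158921  0.69489644 -2.17523663] 24.77044651327666 [-0.83326387 -0.18949767  0.61003216  1.68526845  0.10717692  1.61138959
 -1.93705313]
pos [0.4544 0.0296 0.3602] xax [-0.139 -0.99  -0.001] yax [ 0.     0.001 -1.   ] need tool mm [177.8   0.   25.5]
 yaw deg -0.1
 yaw deg 179.9
```

View pics/side22.png

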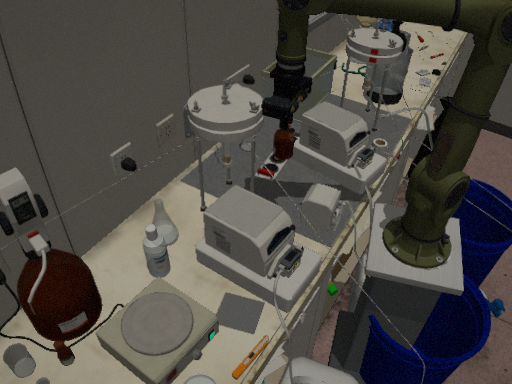

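Call:
drive_tool(increments="25.4 0 3.6 0 255;25.4 0 3.6 0 255;25.4 0 3.6 0 255;25.4 0 3.6 0 255;25.4 0 3.6 0 255;25.4 0 3.6 0 255;25.4 0 3.6 0 255;12.9 0 25.7 0 255;12.9 0 25.7 0 255;12.9 0 25.7 0 255;12.9 0 25.7 0 255;0 0 0 0 255;0 24 0 0 255;0 24 0 0 255;0 24 0 0 255;0 24 0 0 255;0 24 0 0 255;0 20 0 0 255;0 0 0 0 255")

```text
time: 47.0
position: [0.5491, -0.2127, 0.2187]
tool_rot: [-1.143, 1.311, -1.306]
ft_force: [-0.2, 0.4, -1.5]
grip_width: 0.283
```

```bash
python3 - <<'E'
from h import *
d=save('wrist','wrist23.png');save('side','side23.png')
s,R=st(); print(s['time'],s['ft_force'],s['grip_width']*87,s['joint_positions']); goto([.55,-.2152,.1095],[-.136,-.99])
E
```

```text
47.1 [-0.53984383  0.14276751 -1.83525899] 24.45952231697508 [-0.5403109   0.3047561   1.05507941  1.63903462 -0.27095137  1.35577003
 -1.15413185]
pos [ 0.5503 -0.2139  0.2207] xax [-0.136 -0.991 -0.   ] yax [ 0.001  0.    -1.   ] need tool mm [  1.4 111.2  -0.2]
 yaw deg -0.0
 yaw deg 180.0
```

View pics/wrist23.png

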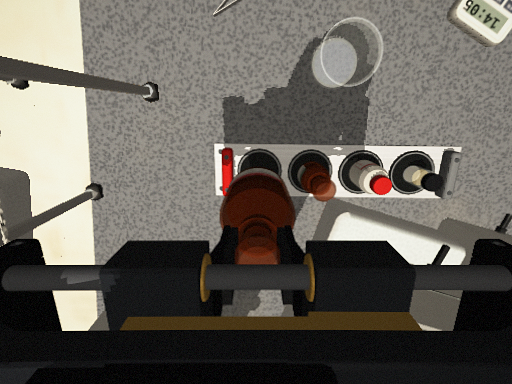

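View pics/side23.png

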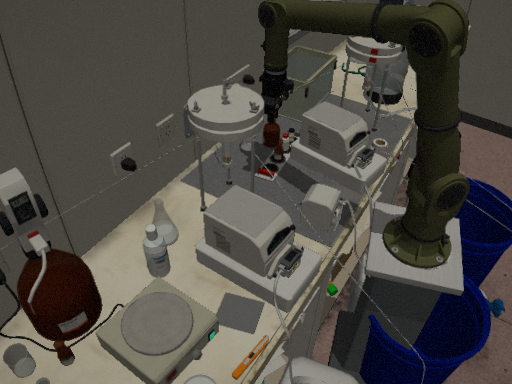

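Call:
drive_tool(increments="1 22 0 0 255;0 22 0 0 255;0 22 0 0 255;0 16 0 0 255;0 8 0 0 255;0 0 0 0 255;0 0 0 0 255")

```text
time: 47.98
position: [0.5504, -0.2153, 0.1309]
tool_rot: [-1.14, 1.308, -1.31]
ft_force: [0.1, 0.2, -1.4]
grip_width: 0.286
```

```bash
python3 - <<'E'
from h import *
d=save('wrist','wrist24.png')
s,R=st(); print(s['time'],s['ft_force'],s['grip_width']*87,s['joint_positions']); goto([.55,-.2152,.1095],[-.136,-.99])
E
```

```text
48.025 [ 0.64179765  0.55375984 -1.88825958] 24.477519652486954 [-0.48897687  0.38906411  1.00687593  1.74807603 -0.35187194  1.1981793
 -1.09331607]
pos [ 0.5504 -0.2153  0.1309] xax [-0.137 -0.991  0.   ] yax [ 0.002 -0.    -1.   ] need tool mm [-0.1 21.4 -0.4]
 yaw deg -0.0
 yaw deg 180.0
```

View pics/wrist24.png

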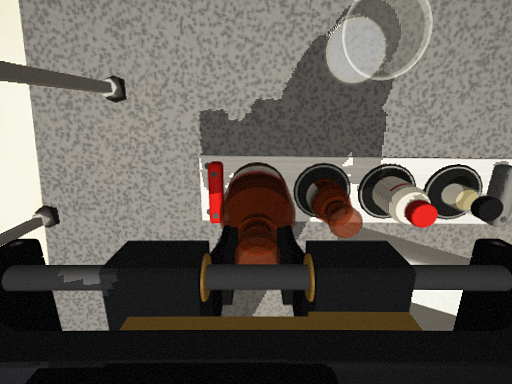

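Call:
drive_tool(increments="0 10 0 0 255;0 7 0 0 255;0 3 0 0 255;0 0 0 0 255;0 1 0 0 255;0 0 0 0 255")

```text
time: 48.78
position: [0.5499, -0.2151, 0.1092]
tool_rot: [-1.141, 1.309, -1.31]
ft_force: [-0.1, -0.3, -1.5]
grip_width: 0.282
```

```bash
python3 - <<'E'
from h import *
s,R=st(); print(s['time'],s['ft_force'],s['grip_width']*87); goto([.55,-.2152,.1095],[-.136,-.99])
E
```

```text
48.775 [-0.07249451 -0.26387774 -1.54449188] 24.53665384782753
pos [ 0.5499 -0.2151  0.1092] xax [-0.137 -0.991 -0.   ] yax [ 0. -0. -1.] need tool mm [ 0.1 -0.3  0.1]
 yaw deg -0.0
 yaw deg 180.0
```

Not yet loaded on the pad (force still −1.5 N); lower by small steps.

Call:
drive_tool(increments="0 0.7 0 0 255;0 0 0 0 255;0 0 0 0 255")

```text
time: 49.15
position: [0.5504, -0.2152, 0.109]
tool_rot: [-1.14, 1.308, -1.31]
ft_force: [0.5, -0.1, 3.7]
grip_width: 0.286
```

Call:
drive_tool(increments="0 0.7 0 0 255;0 0 0 0 255;0 0 0 0 255")

```text
time: 49.52
position: [0.5505, -0.2153, 0.1089]
tool_rot: [-1.14, 1.308, -1.31]
ft_force: [-1.0, 1.1, 7.6]
grip_width: 0.283
```

Call:
drive_tool(increments="0 -0.6 0 0 255;0 0 0 0 220;0 0 0 0 160;0 0 0 0 120;0 0 0 0 120;0 0 0 0 120;0 -6 0 0 120;0 -15 0 0 120;0 -25 0 0 120;0 -25 0 0 120;0 -25 0 0 120;0 -25 0 0 120;0 0 0 0 120;0 0 0 0 120")

```text
time: 51.28
position: [0.5496, -0.2149, 0.2291]
tool_rot: [-1.141, 1.31, -1.309]
ft_force: [0.4, 0.1, 0.5]
grip_width: 0.531
```

```bash
python3 - <<'E'
from h import *
d=save('wrist','wrist25.png');
s,R=st(); print(s['time'],s['ft_force'],s['grip_width']*87)
print(proj(d,[[.519,-.4221,.059],[.5288,-.3534,.077],[.5395,-.2842,.094],[.55,-.2152,.139]]))
B=cv2.cvtColor(d['img'],cv2.COLOR_RGB2BGR)
cv2.imwrite('pics/w25.png',cv2.resize(B[100:250,190:480],None,fx=2.7,fy=2.7,interpolation=cv2.INTER_CUBIC))
E
```

```text
51.325 [-0.09913552  0.71400305  0.23530357] 46.24654892599769
[[427.81085391 179.65700153]
 [377.17113808 183.23164774]
 [320.58792589 186.22218983]
 [258.19277933 197.74261362]]
```

View pics/w25.png

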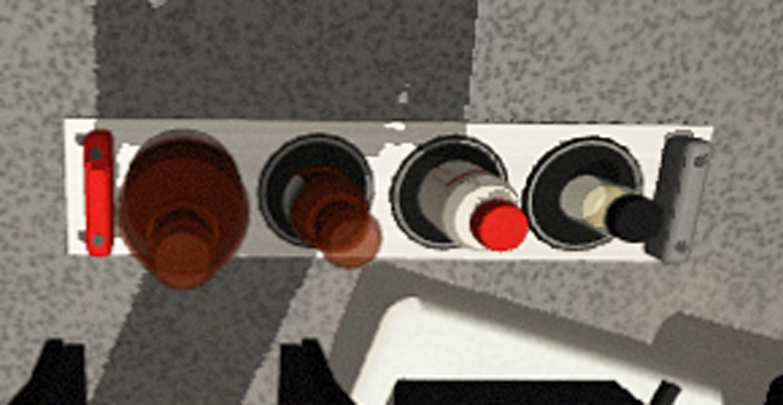

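Call:
drive_tool(increments="0 -25 0 0 120;0 -25 0 0 120;0 -25 0 0 120;0 -25 0 0 120;-12.9 0 -25.7 0 120;-12.9 0 -25.7 0 120;-12.9 0 -25.7 0 120;-12.9 0 -25.7 0 120;-29.7 0 -4.1 0 120;-29.7 0 -4.1 0 120;-29.7 0 -4.1 0 120;-29.7 0 -4.1 0 120;-29.7 0 -4.1 0 120;-29.7 0 -4.1 0 120;-29.7 0 -4.1 0 120;-29.7 0 -4.1 0 120;0 0 0 0 120;0 0 0 0 120")

```text
time: 53.58
position: [0.4549, 0.0889, 0.3287]
tool_rot: [-1.142, 1.31, -1.311]
ft_force: [0.7, -0.1, 0.3]
grip_width: 0.531
```

```bash
python3 - <<'E'
from h import *
s,R=st(); print(s['time'],s['ft_force'],s['position'])
b=[[.519,-.4221],[.5288,-.3534],[.5395,-.2842],[.55,-.2152]]; h=[.059,.077,.094,.139]
for n,(y0,y1,x0,x1),f in [('top',(185,225,280,385),7),('side',(90,190,230,330),6)]:
    d=save(n,n+'26.png'); B=cv2.cvtColor(d['img'],cv2.COLOR_RGB2BGR)[y0:y1,x0:x1]
    B=cv2.resize(B,None,fx=f,fy=f,interpolation=cv2.INTER_CUBIC)
    for (x,y),z in zip(b,h):
        for zz in (.007,z):
            u,v=proj(d,[x,y,zz])[0]; cv2.circle(B,(int((u-x0+.5)*f),int((v-y0+.5)*f)),3,(0,255,0),-1)
    cv2.imwrite('pics/%s26c.png'%n,B)
E
```

```text
53.575 [ 0.73393759 -0.05795568  0.32571732] [0.45486409 0.0888887  0.32867548]
```

View pics/top26c.png

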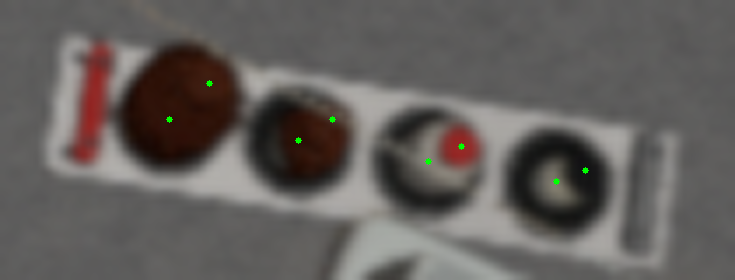

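View pics/side26c.png

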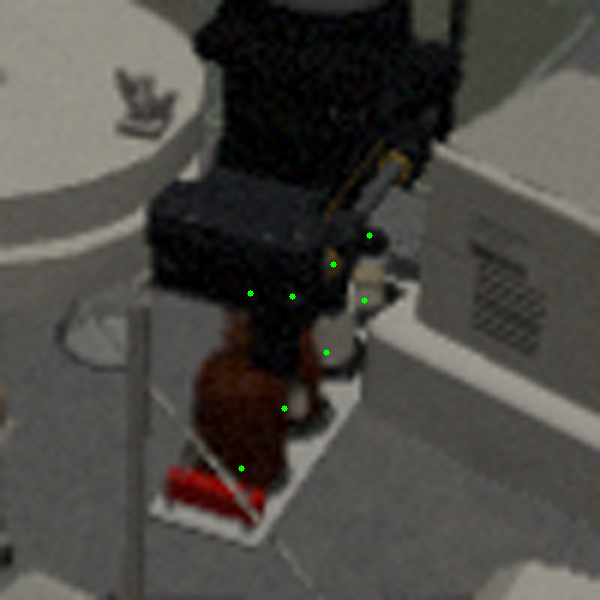

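```bash
python3 - <<'E'
from h import *
print(ctrl.get_state()['qd'].round(3)); print(workorder.close_job())
E
```

```text
[ 0.004 -0.004 -0.002 -0.002 -0.003 -0.002 -0.002]
the job is handed in; nothing more can be done
None
```

The four bottles are standing in height order on the pads. From the red block to the grey one they run big amber, small amber, white bottle, vial. I handed the job in at about 54 s, with the arm clear of everything.

- **Order of work:** I placed the shortest first, so the gripper always stayed above the bottles already standing.
- **Last checks:** The final top and wrist pictures show all four upright. All the caps lie within about 2 mm of the pad centres except the vial's, and the top view agrees. The beaker looked undisturbed.
- **Disagreements:**
  - In the last wrist picture my first reading of the vial's cap was about 4 mm off. Allowing for the slanted view brings it to about 2 mm.
  - The wrist camera placed the big amber bottle about 5 mm from where the other two cameras did, along y, before I picked it up. I gripped near the wrist camera's figure and it lifted straight.
- **Not seen:** The gripper hid the bottle tops in the last side view, so that picture only confirmed the lower part of the row.
- **Forces and hoses:** The highest wrist force I read was under 8 N. The thin hoses crossing the scene gave no sign of touching the arm.

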